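Set the air flow valve and lock it

TASK

Set the small air flow valve for the pneumatic graver: turn its round black knob until the white index line stands at the set mark on the dial, while the lock ring is still loose. Then turn the steel lock ring with the three lugs, just below the knob, anticlockwise (seen from above) until it is firmly tight against the underside of the knob - but do not force it so hard that it drags the knob round and shifts the setting: the index line must still stand at the mark and the ring stay tight when you let go. Leave the graver, the loupe, the parts tin and the pliers lying beside it where they are.

Things in the scene. Friction and masses are not known exactly. Their poses are not given: they have to be found in the camera images.
- valve: Air flow valve screwed to the bench; does not move. Aluminium block 50 x 50 mm, up to 58 mm high, on a steel foot plate 84 x 96 x 8 mm. Origin: centre of the foot's underside, on the bench; z up. The vertical axis of block, lock ring, knob and dial runs through it. Front: its -x. Brass elbow at its +y side, steel hose coupling at its -y side, both below 42 mm.
- knob (a joint): Angle of the round fluted black knob, rad: 0 is the zero of the scale (index line at the front left), it grows clockwise seen from above. Knob 56 mm diameter, from 84 to 110.5 mm above the bench, free all round, turning about the valve's vertical axis. At the start it stands 1.2 to 2.6 rad short of the setting. Stiff: 0.45 N m turns it; it stays where left.
- set_mark (a joint): Angle of the set mark on the dial, rad, on the same scale as joint knob: equal values mean that the knob's index line stands at the set mark. It stays where it is. The dial is the white disc, 37 mm diameter, 113 mm above the bench, that fills the middle of the knob's top and does not turn; its big ticks are 0.471 rad apart.
- knob_index (a point): Inner end of the white index line on top of the knob, 19 mm from the axis, 112.5 mm above the bench.
- set_mark_tip (a point): Outer tip of the set mark, the dark steel pointer with a diamond-shaped head on the white dial, 19 mm from the axis, at the same height as the index point.
- jam (a joint): How far the lock ring is wound up against the underside of the knob, rad: 0 while it is loose, more than 0.05 when tight (reached with 0.18 N m, 4 N at a lug; 0.1 with 0.24 N m). It cannot be seen, only felt. It stays wound up when let go (up to 0.1).
- lock_ring: Steel lock ring under the knob, 42 mm diameter, 10 mm high, with three round lugs 8 mm thick, level, out to 54 mm from the axis, 120 degrees apart (one along its own x). Origin: centre of its underside, on the axis, 71 mm above the bench; lugs' centre lines 5 mm higher. Loose, it turns along with the knob. Anticlockwise from above it meets the knob after 0.7 to 1.6 rad, different each time.
- lug0 (a point): Point on the centre line of one lug of the lock ring, 46 mm from the axis. Pushed sideways here, the loose ring needs 1.2 N. When the ring meets the knob the resistance rises at once to 2.6 N and then climbs over about 0.1 rad; at 5 to 6 N it is firmly tight and stays so; from about 10 N it drags the knob along.
- lug1 (a point): Point on the centre line of a second lug, 46 mm from the axis.
- lug2 (a point): Point on the centre line of the third lug, 46 mm from the axis.
- graver: Graver with a wooden handle, 126 mm long, 26 mm high, lying on the bench; a bystander. Origin: under its middle.
- loupe_case: Black folding loupe, 66 x 40 x 12 mm, lying on the bench; a bystander. Origin: under its middle.
- tin: White round parts tin with its lid on, 42 mm diameter, 18 mm high; a bystander. Origin: centre of its underside.
- flat_pliers: Red-handled flat-nose pliers, 135 x 37 x 8 mm, lying on the bench; a bystander. Origin: under their middle.

How it is judged:
By the outcome, as a careful person would: the job done as asked, in the order asked, and still so for the second after the job is handed in, with the robot touching nothing.
It also fails if it takes over 58 s, if anything falls off the work surface, if the arm or the gripper's body presses on something with over 40 N, if the wrist force passes 120 N, or if a joint passes its speed limit or range.

ROBOT

A 6-joint arm with a two-finger parallel gripper is mounted at the origin on a cart in front of the work surface, level with it; the furniture and walls round the work are solid. World frame = base frame: x ahead of the robot, y to its left, z up, the work surface at z = 0. Lengths are in m, angles in degrees, forces in N, time in s.
With the tool pointing down it reaches from about 0.375 to 0.9 m from the base axis. Payload 3.1 kg.
Tool frame: the origin (TCP) lies where the fingers leave the gripper's body, on its centre line; the fingertips stand 70 mm ahead of it and the grasp point (between the pads) lies 51 mm ahead of it; z points along the fingers, y is the line along which they close (so a half turn about z gives the same grasp; the last joint's range is limited). The gripper opens to 87 mm and grips with 3 to 60 N. Pads are 19 mm wide; open, the fingers measure 117 mm over their backs; the gripper's body (75 mm by 190 mm) begins 51 mm behind the grasp point.
Start: joints at [-81.675, 30.224, 82.088, -0, 67.689, -10.227], TCP at [0.199, -0.592, 0.292] pointing down, gripper open.
Joint ranges: [-176.69, 176.69], [-43.24, 126.21], [12.49, 139.97], [-82, 262], [0, 151.66], [-163.58, 163.58]. Speed limits (degrees/s): [159.86, 159.86, 180, 180, 180, 180].

INTERFACE

Orientations are given as a 3x3 rotation matrix whose columns are the frame's x, y, z axes.
In Python, from rig import readout, capture, calibration, bot, look_for gives the robot as it stands. The module is installed in compiled form; this text tells all that it offers.
- The arm moves only by the shell command python3 -m pendant 'ROWS'. ROWS is JSON, a list of rows, each a list of 7 numbers: the shift along the tool's x, y, z normalised to -1 to 1, where 1 is 200 mm, then the turn, a rotation vector about the tool's x, y, z normalised to -1 to 1, where 1 is 180 degrees, then the closure, from -1 (fully open) to 1 (shut). In form: [[dx, dy, dz, ax, ay, az, grip], ...]. A call has 1 to 8 rows; each row is the pose to reach, as a shift and turn from the pose commanded when the call began, along the tool's axes at that moment, turning the shorter way round; what a row does not reach only later rows make up. A row lasts 1/10 s, in which the tool goes at most 50 mm and 8.59 degrees, less where a joint would pass 70% of its speed; a pose out of reach is approached as far as the arm can. A call with a number of a shift or a turn outside -1 to 1 is refused whole. A call with a gripper value outside its range is refused whole. The fingers move at their own pace and stop on an object; the grip force is fixed at half the most. Time passes only in rows, so rows that repeat a pose let the fingers close. It gives the time, the measured TCP pose, the force, the opening and the grip force at its end, in the units of the state.
- readout.read_state(): the state, without advancing time (a new reading comes with each control period).
- capture(name): name is "scene" or "top" or "wrist"; returns (picture, depth): 480x640x3 uint8, red, green, blue; 480x640 float32, m along the optical axis (not along the pixel's ray), 0 where there is no reading.
- calibration(name): a dict with "mtx" (3x3 intrinsics, pixels), "k1" (the pictures are not rectified: a ray, as slopes to the right and down, at radius r is drawn at 1 + k1 r^2 times it, then the intrinsics apply), "T" (4x4, takes a point from camera to world coordinates); the wrist camera has in their place "mount" (4x4, takes a point from camera to tool coordinates, whose origin is the TCP and whose axes are the flange's). Camera axes: x right, y down, z forward; pixel columns grow to the right and rows downward; lengths in m; the calibration is good to about 2 mm. A picture is of the moment at which its call begins: read the wrist's pose just before it. calibration takes no time and is no camera call.
- bot.hand_in(): hands the job in; it is judged then, once.
Trained networks look in the newest picture that a camera, given by its name, has taken for a name from the list of things; names that differ only in an ending like _2 or _b are one class to them, and where a whole thing is asked for, a point or a joint stands for the part that bears it (a point fixed in the world has none). Each returns a list of dicts, best first, with "conf" (0 to 1); they miss things now and then, are a little off and sometimes report something else, mostly with a low value. They report only what shows in the picture. A call takes as long as a camera call.
- look_for(thing, camera): "extent" ([left, top, right, bottom] in pixels, round what is visible of it).
The state is a dict: "time_s": time; "joint_positions": joint angles; "qvel": joint speeds; "tau": joint torques, N m; "position": TCP position; "tcp_rot": TCP orientation; "force": force on the tool from outside, world axes, zero at the start; "moment": the same for the moment, N m; "opening": opening from 0.0 (shut) to 1.0 (fully open); "grasp_force": force on a finger pad.
Only numpy, scipy, OpenCV 4.12 (cv2) and the standard library are available. Lean on these libraries where they do the work, as an engineer would, in place of code of your own. Each camera call takes 0.05 s, during which the arm holds its last target. There are 200 camera calls.

## Working session

There is one attempt and no reset: what is moved stays moved. The work goes in short steps, Python scripts to look and compute and a shell command to move; the robot and the scene stay as the last step left them, time stands still between calls to the robot, and variables do not carry over. Pictures are saved under pics/ and viewed, at most 13 in all, crops included, and the job is handed in when it is done.

```bash
mkdir -p pics; cat > h.py <<'E'
import numpy as np, cv2
from rig import readout, capture, calibration, bot, look_for
def snap(n,f=None):
    s=readout.read_state(); p,d=capture(n)
    if f: cv2.imwrite('pics/'+f,p[:,:,::-1])
    return s,p,d
def camT(n,s=None):
    c=calibration(n)
    if 'T' in c: return c,np.array(c['T'])
    T=np.eye(4);T[:3,:3]=s['tcp_rot'];T[:3,3]=s['position']
    return c,T@np.array(c['mount'])
def ray(n,uv,s=None):
    c,T=camT(n,s);K=np.array(c['mtx']);x=(uv[0]-K[0,2])/K[0,0];y=(uv[1]-K[1,2])/K[1,1]
    q=np.array([x,y]);p=q.copy()
    for _ in range(10): p=q/(1+c['k1']*(p@p))
    return T[:3,3],T[:3,:3]@np.array([p[0],p[1],1.])
def atz(n,uv,z,s=None):
    o,r=ray(n,uv,s); return o+r*(z-o[2])/r[2]
def proj(n,P,s=None):
    c,T=camT(n,s);K=np.array(c['mtx']);p=np.linalg.inv(T)@np.append(P,1);q=p[:2]/p[2];q=q*(1+c['k1']*(q@q))
    return q*[K[0,0],K[1,1]]+[K[0,2],K[1,2]]
E
python3 - <<'E'
from h import *
for n in('top','scene'):
    s,p,d=snap(n,n+'0.png')
    for t in('valve','knob','set_mark','lock_ring','knob_index','set_mark_tip','lug0','graver','loupe_case','tin','flat_pliers'):
        print(n,t,[(np.round(r['extent']),round(r['conf'],2)) for r in look_for(t,n)[:3]])
print(s)
c,T=camT('top');print(T.round(2));c,T=camT('wrist',s);print(calibration('wrist'))
E
```

```text
top valve []
top knob [(array([316., 220., 368., 277.]), 0.78)]
top set_mark []
top lock_ring [(array([319., 223., 366., 275.]), 0.59), (array([318., 222., 370., 278.]), 0.19)]
top knob_index [(array([322., 223., 366., 277.]), 0.61)]
top set_mark_tip []
top lug0 [(array([186., 225., 256., 236.]), 0.62), (array([322., 225., 370., 276.]), 0.46)]
top graver [(array([204., 225., 256., 238.]), 0.9), (array([289., 178., 358., 194.]), 0.58)]
top loupe_case [(array([232., 303., 264., 334.]), 0.61), (array([319., 226., 371., 277.]), 0.47), (array([317., 222., 370., 276.]), 0.45)]
top tin [(array([432., 250., 454., 276.]), 0.8)]
top flat_pliers [(array([288., 177., 360., 193.]), 0.85)]
scene valve [(array([286., 222., 341., 285.]), 0.91)]
scene knob []
scene set_mark []
scene lock_ring [(array([289., 218., 328., 260.]), 0.28)]
scene knob_index [(array([288., 220., 333., 261.]), 0.6)]
scene set_mark_tip [(array([308., 335., 342., 367.]), 0.23)]
scene lug0 [(array([287., 242., 332., 261.]), 0.47)]
scene graver [(array([220., 306., 255., 358.]), 0.84)]
scene loupe_case [(array([310., 333., 344., 
[... 875 characters left out ...]
'grasp_force': 0.0, 'opening': 0.999196519646196}
[[-0.01 -0.99  0.14  0.45]
 [-1.    0.01  0.    0.09]
 [-0.   -0.14 -0.99  0.92]
 [ 0.    0.    0.    1.  ]]
{'mtx': array([[410.37295556,   0.        , 313.86772271],
       [  0.        , 410.37295556, 239.89695867],
       [  0.        ,   0.        ,   1.        ]]), 'k1': 0.023151123038972234, 'mount': array([[-1.01512657e-03, -9.53028941e-01, -3.02877544e-01,
         8.43105923e-02],
       [ 9.99999461e-01, -9.01659514e-04, -5.14460110e-04,
         3.41110585e-04],
       [ 2.17202955e-04, -3.02877903e-01,  9.53029343e-01,
        -9.24644589e-02],
       [ 0.00000000e+00,  0.00000000e+00,  0.00000000e+00,
         1.00000000e+00]])}
```

View pics/top0.png

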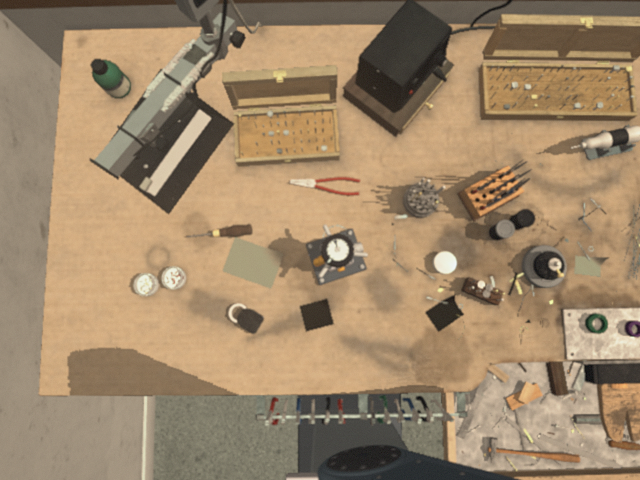

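View pics/scene0.png

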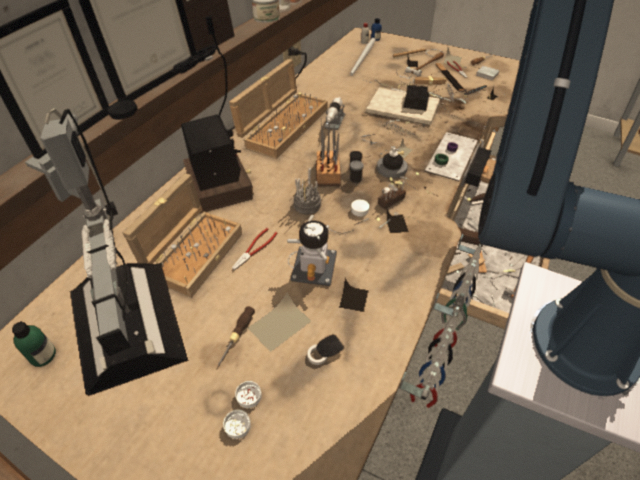

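```bash
python3 - <<'E'
from h import *
s=readout.read_state()
print(atz('top',(337,250),.113), atz('scene',(314,229),.113))
P=atz('top',(337,250),.113);t=P+[0,0,.17]
R=s['tcp_rot'];print((R.T@(t-s['position'])/.2).round(3), np.hypot(*P[:2]))
E
```

```text
[0.54920279 0.06232383 0.113     ] [0.54690457 0.06433583 0.113     ]
[ 2.702 -2.547  0.046] 0.5527277532821543
```

```bash
for i in 1 2 3 4; do :; done
python3 -m pendant '[[0.23,-0.21,0,0,0,0,-1],[0.45,-0.42,0,0,0,0,-1],[0.675,-0.637,0.01,0,0,0,-1],[0.9,-0.85,0.01,0,0,0,-1]]' | tail -c 300
python3 -m pendant '[[0.23,-0.21,0,0,0,0,-1],[0.45,-0.42,0,0,0,0,-1],[0.675,-0.637,0.01,0,0,0,-1],[0.9,-0.85,0.01,0,0,0,-1]]' | tail -c 300
python3 -m pendant '[[0.23,-0.21,0,0,0,0,-1],[0.45,-0.42,0,0,0,0,-1],[0.675,-0.637,0.01,0,0,0,-1],[0.9,-0.85,0.01,0,0,0,-1],[0.9,-0.85,0.01,0,0,0,-1],[0.9,-0.85,0.01,0,0,0,-1]]'
python3 - <<'E'
from h import *
s,p,d=snap('wrist','w1.png')
print(s['time_s'],s['position'],s['tcp_rot'][:,0],s['joint_positions'])
for t in('knob','set_mark','set_mark_tip','knob_index','lug0','lock_ring'):
    print(t,[(np.round(r['extent']),round(r['conf'],2)) for r in look_for(t,'wrist')[:4]])
print(proj('wrist',[.548,.063,.113],s))
E
```

```text
time_s: 1.6
position: [0.2937, -0.4145, 0.2907]
tcp_rot: [[0.948, 0.317, 0.0], [0.317, -0.948, -0.0], [0.0, 0.0, -1.0]]
force: [1.4, -0.3, 0.2]
opening: 1.001
grasp_force: 0.0
time_s: 2.0
position: [0.3881, -0.2381, 0.2893]
tcp_rot: [[0.948, 0.318, 0.001], [0.318, -0.948, -0.001], [0.0, 0.001, -1.0]]
force: [-0.1, -0.8, -0.6]
opening: 1.0
grasp_force: 0.0
time_s: 2.6
position: [0.5061, -0.0166, 0.2874]
tcp_rot: [[0.946, 0.325, 0.003], [0.325, -0.946, 0.001], [0.003, -0.0, -1.0]]
force: [-1.2, -0.7, -0.1]
opening: 1.004
grasp_force: 0.0
2.6 [ 0.50605823 -0.01664247  0.28736113] [0.94574093 0.32490864 0.00290849] [-14.59932392  21.45696209  99.29167117   0.12766427  59.12413886
  56.3751292 ]
knob [(array([172.,  53., 297., 182.]), 0.81)]
set_mark [(array([212., 110., 224., 142.]), 0.66)]
set_mark_tip [(array([212., 108., 228., 144.]), 0.74)]
knob_index [(array([173.,  52., 297., 180.]), 0.61)]
lug0 [(array([176.,  54., 300., 181.]), 0.84)]
lock_ring [(array([173.,  55., 301., 181.]), 0.81), (array([  3., 152.,  69., 226.]), 0.58), (array([209., 110., 225., 147.]), 0.21)]
[216.05898904 141.20117252]
```

View pics/w1.png

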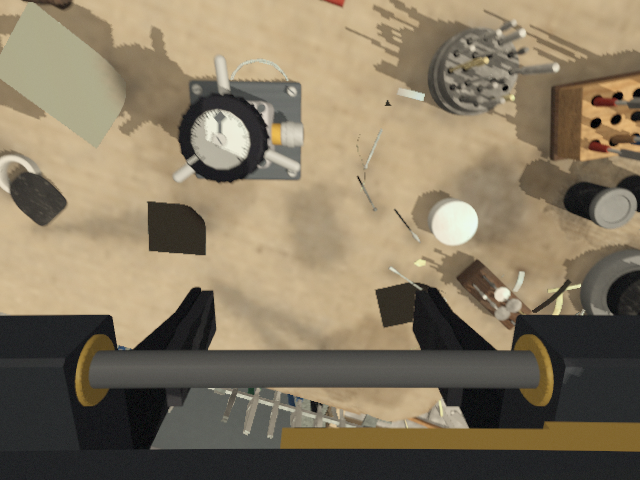

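```bash
python3 - <<'E'
from h import *
s=readout.read_state()
P=atz('wrist',(221,138),.113,s);print(P)
R=s['tcp_rot'];print((R.T@(P+[0,0,.172]-s['position'])/.2).round(3))
c=calibration('wrist');T=np.linalg.inv(c['mount']);K=np.array(c['mtx'])
for X in ([0,0,.051],[0,0,.044],[.019,0,.044],[-.019,0,.044],[0,0,.172],[0,.04,.07]):
    p=T@np.append(X,1);print(X,(K@(p[:3]/p[2])))
E
```

```text
[0.5487898  0.05368552 0.113     ]
[ 0.335 -0.291  0.011]
[0, 0, 0.051] [313.30364906 333.21778031   1.        ]
[0, 0, 0.044] [313.27542536 342.81097172   1.        ]
[0.019, 0, 0.044] [313.19985542 297.17043204   1.        ]
[-0.019, 0, 0.044] [313.34560463 385.19580744   1.        ]
[0, 0, 0.172] [313.5771127 240.2679271   1.       ]
[0, 0.04, 0.07] [404.38708731 310.68233349   1.        ]
```

```bash

python3 -m pendant '[[0.17,-0.15,0,0,0,0,-1],[0.335,-0.29,0.01,0,0,0,-1],[0.335,-0.29,0.01,0,0,0,-1],[0.335,-0.29,0.01,0,0,0,-1],[0.335,-0.29,0.01,0,0,0,-1]]'
python3 - <<'E'
from h import *
s,p,d=snap('wrist')
print(s['position'],s['tcp_rot'][:,0],s['joint_positions'])
for t in('knob','set_mark','set_mark_tip','knob_index','lug0','lock_ring','valve'):
    print(t,[(np.round(r['extent']),round(r['conf'],2)) for r in look_for(t,'wrist')[:4]])
cv2.imwrite('pics/w2.png',cv2.resize(p[140:340,200:440,::-1],(720,600),interpolation=cv2.INTER_CUBIC))
E
```

```text
time_s: 3.45
position: [0.5484, 0.0537, 0.2849]
tcp_rot: [[0.949, 0.317, -0.001], [0.317, -0.949, -0.0], [-0.001, -0.0, -1.0]]
force: [0.2, 0.2, -0.7]
opening: 1.001
grasp_force: 0.0
[0.54838431 0.05369493 0.28485864] [ 0.94851998  0.31671451 -0.00132721] [-6.01835960e+00  2.50780837e+01  9.32192714e+01 -2.88219224e-02
  6.17746407e+01  6.55309271e+01]
knob [(array([247., 148., 367., 270.]), 0.63)]
set_mark [(array([296., 205., 308., 241.]), 0.5)]
set_mark_tip [(array([295., 209., 312., 240.]), 0.6)]
knob_index [(array([246., 148., 366., 269.]), 0.73), (array([248., 152., 369., 263.]), 0.7)]
lug0 [(array([249., 148., 370., 259.]), 0.62)]
lock_ring [(array([248., 148., 367., 259.]), 0.81)]
valve [(array([248., 148., 369., 265.]), 0.58)]
```

View pics/w2.png

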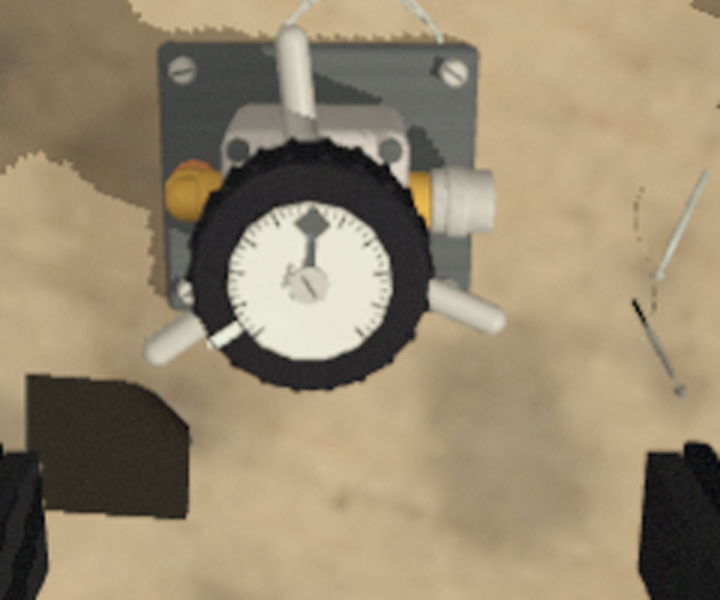

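```bash
cat >> h.py <<'E'
def dial(f=None,z=.1125,guess=None):
    s,p,d=snap('wrist')
    if f: cv2.imwrite('pics/'+f,p[:,:,::-1])
    return s,p
def world(ps,s,z=.1125): return np.array([atz('wrist',q,z,s)[:2] for q in ps])
def circ(W):
    A=np.c_[2*W,np.ones(len(W))];x=np.linalg.lstsq(A,(W**2).sum(1),rcond=None)[0]
    return x[:2],np.sqrt(x[2]+x[:2]@x[:2])
E
python3 - <<'E'
from h import *
s,p=dial()
hsv=cv2.cvtColor(p,cv2.COLOR_RGB2HSV);m=((hsv[...,2]>150)&(hsv[...,1]<60)).astype('u1')
roi=np.zeros_like(m);cv2.circle(roi,(303,234),36,1,-1);m&=roi
m=cv2.morphologyEx(m,cv2.MORPH_CLOSE,np.ones((9,9),'u1'))
m2=cv2.morphologyEx(m,cv2.MORPH_OPEN,np.ones((15,15),'u1'))
cs=max(cv2.findContours(m2,cv2.RETR_EXTERNAL,cv2.CHAIN_APPROX_NONE)[0],key=cv2.contourArea)[:,0]
W=world(cs,s,.113);c,r=circ(W);print('dial',c,r,s['position'])
off=lambda q:np.array(q)/3+[200,140]-[1/3,1/3]
def ang(q): w=world([off(q)],s)[0]-c; return np.degrees(np.arctan2(w[1],w[0])),np.linalg.norm(w)
for n,q in dict(tip=(313,206),tipbase=(311,260),ix_in=(241,324),ix_out=(210,347)).items(): print(n,ang(q))
hub=world([off((309,283))],s);print('hub',hub)
R=s['tcp_rot'];print((R.T@(np.append(c,.157)-s['position'])/.2).round(4))
E
```

```text
dial [0.54979962 0.06237127] 0.018049580699209124 [0.54899556 0.05454842 0.28516218]
tip (np.float64(15.890349243849881), np.float64(0.018753523013515076))
tipbase (np.float64(15.746840694738545), np.float64(0.006376482078478977))
ix_in (np.float64(137.5134390664582), np.float64(0.01799092482314375))
ix_out (np.float64(140.36253121937284), np.float64(0.02703453959404801))
hub [[0.55068551 0.06286768]]
[ 0.0162 -0.0358  0.6408]
```

```bash

python3 -m pendant '[[0.016,-0.036,0,0,0,-0.34,-1],[0.016,-0.036,0.05,0,0,-0.34,-1],[0.016,-0.036,0.1,0,0,-0.34,-1],[0.016,-0.036,0.1,0,0,-0.34,-1],[0.016,-0.036,0.1,0,0,-0.34,-1],[0.016,-0.036,0.1,0,0,-0.34,-1],[0.016,-0.036,0.1,0,0,-0.34,-1],[0.016,-0.036,0.1,0,0,-0.34,-1]]'
python3 -m pendant '[[0,0,0,0,0,-0.343,-1],[0,0,0,0,0,-0.343,-1],[0,0,0,0,0,-0.343,-1],[0,0,0,0,0,-0.343,-1],[0,0,0,0,0,-0.343,-1],[0,0,0,0,0,-0.343,-1],[0,0,0,0,0,-0.343,-1],[0,0,0,0,0,-0.343,-1]]'
python3 - <<'E'
from h import *
s,p=dial('w3.png')
print(s['position'],s['tcp_rot'].round(4).tolist(),s['joint_positions'][5])
q0=proj('wrist',[.5498,.0624,.113],s);print(q0)
hsv=cv2.cvtColor(p,cv2.COLOR_RGB2HSV);m=((hsv[...,2]>150)&(hsv[...,1]<60)).astype('u1')
roi=np.zeros_like(m);cv2.circle(roi,tuple(int(v) for v in q0),44,1,-1);m&=roi
m=cv2.morphologyEx(m,cv2.MORPH_CLOSE,np.ones((9,9),'u1'))
m2=cv2.morphologyEx(m,cv2.MORPH_OPEN,np.ones((17,17),'u1'))
cs=max(cv2.findContours(m2,cv2.RETR_EXTERNAL,cv2.CHAIN_APPROX_NONE)[0],key=cv2.contourArea)[:,0]
W=world(cs,s,.113);c,r=circ(W);print('dial',c,r)
R=s['tcp_rot'];print((R.T@(np.append(c,.157)-s['position'])/.2).round(4))
E
```

```text
time_s: 4.7
position: [0.5498, 0.0628, 0.2651]
tcp_rot: [[0.177, 0.984, -0.0], [0.984, -0.177, -0.0], [-0.0, -0.0, -1.0]]
force: [0.3, -1.3, -0.8]
opening: 1.0
grasp_force: 0.0
time_s: 5.5
position: [0.5499, 0.0628, 0.2651]
tcp_rot: [[-0.782, 0.623, 0.0], [0.623, 0.782, -0.0], [-0.0, 0.0, -1.0]]
force: [0.5, -0.4, 0.4]
opening: 0.999
grasp_force: 0.0
[0.54986352 0.06279231 0.26509378] [[-0.7819, 0.6235, 0.0001], [0.6235, 0.7819, -0.0], [-0.0001, 0.0001, -1.0]] -56.48526668098951
[312.93823215 248.4467191 ]
dial [0.54940234 0.06194622] 0.017683436365785777
[-0.0008 -0.0048  0.5405]
```

View pics/w3.png

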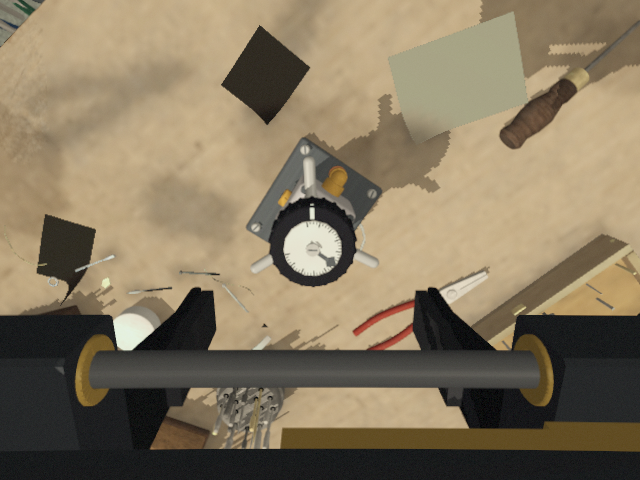

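```bash

python3 -m pendant '[[0,-0.003,0.2,0,0,0,-1],[0,-0.003,0.4,0,0,0,-1],[0,-0.003,0.54,0,0,0,-1],[0,-0.003,0.54,0,0,0,-1],[0,-0.003,0.54,0,0,0,-0.2],[0,-0.003,0.54,0,0,0,0.2],[0,-0.003,0.54,0,0,0,1],[0,-0.003,0.54,0,0,0,1]]'
python3 -m pendant '[[0,0,0,0,0,0,1],[0,0,0,0,0,0,1],[0,0,0,0,0,0,1]]'
python3 - <<'E'
from h import *
s,p=dial('w4.png')
print(s['position'],s['force'],s['moment'],s['opening'],s['grasp_force'])
E
```

```text
time_s: 6.35
position: [0.5502, 0.0623, 0.1585]
tcp_rot: [[-0.782, 0.623, 0.003], [0.623, 0.782, -0.0], [-0.002, 0.002, -1.0]]
force: [0.1, -0.3, -0.4]
opening: 0.723
grasp_force: 0.0
time_s: 6.65
position: [0.5496, 0.0618, 0.158]
tcp_rot: [[-0.783, 0.622, 0.001], [0.622, 0.783, -0.001], [-0.001, -0.0, -1.0]]
force: [-2.0, -2.2, 6.0]
opening: 0.636
grasp_force: 30.0
[0.54956679 0.06181806 0.15804892] [-2.03188443 -2.16934857  5.99691007] [-0.39661668  0.23206887  0.06830262] 0.6364486551649545 30.027171887923032
```

View pics/w4.png

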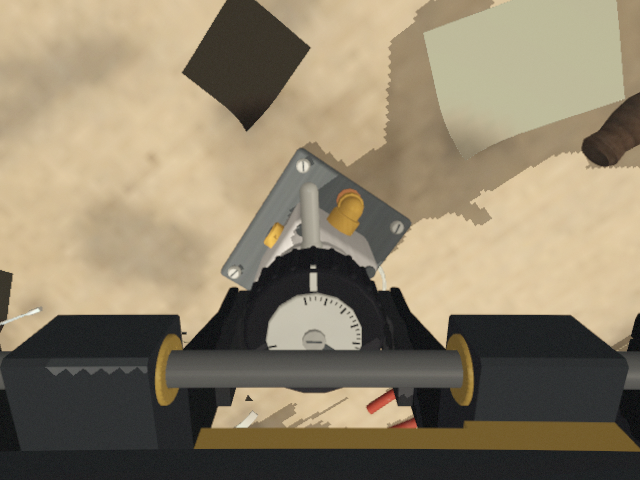

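```bash

python3 -m pendant '[[0,0,0,0,0,0.045,1],[0,0,0,0,0,0.09,1],[0,0,0,0,0,0.13,1],[0,0,0,0,0,0.175,1],[0,0,0,0,0,0.22,1],[0,0,0,0,0,0.265,1],[0,0,0,0,0,0.31,1],[0,0,0,0,0,0.333,1]]'
python3 -m pendant '[[0,0,0,0,0,0.045,1],[0,0,0,0,0,0.09,1],[0,0,0,0,0,0.13,1],[0,0,0,0,0,0.175,1],[0,0,0,0,0,0.22,1],[0,0,0,0,0,0.265,1],[0,0,0,0,0,0.31,1],[0,0,0,0,0,0.333,1]]'
python3 -m pendant '[[0,0,0,0,0,0,1],[0,0,0,0,0,0,1]]'
python3 - <<'E'
from h import *
s,p=dial()
print(s['position'],s['force'],s['moment'],s['opening'],s['joint_positions'][5])
print('dial px',proj('wrist',[.5496,.0621,.113],s), proj('wrist',[.5496,.0621,.1125],s))
cv2.imwrite('pics/w5.png',cv2.resize(p[230:410,200:440,::-1],(800,600),interpolation=cv2.INTER_CUBIC))
E
```

```text
time_s: 7.5
position: [0.5492, 0.0617, 0.158]
tcp_rot: [[0.148, 0.989, -0.0], [0.989, -0.148, -0.002], [-0.002, -0.0, -1.0]]
force: [-3.3, -3.2, 6.9]
opening: 0.635
grasp_force: 30.0
time_s: 8.3
position: [0.5489, 0.0619, 0.158]
tcp_rot: [[0.93, 0.367, -0.001], [0.367, -0.93, -0.001], [-0.001, 0.001, -1.0]]
force: [-3.2, -2.5, 7.0]
opening: 0.629
grasp_force: 30.0
time_s: 8.5
position: [0.5489, 0.0619, 0.1581]
tcp_rot: [[0.93, 0.368, -0.001], [0.368, -0.93, -0.001], [-0.001, 0.0, -1.0]]
force: [-2.7, -3.2, 7.7]
opening: 0.636
grasp_force: 30.0
[0.54893829 0.06190926 0.15805156] [-2.7430243  -3.16301554  7.66271595] [-0.38059712  0.50899807 -0.14695773] 0.6363003053313214 63.326914567347885
dial px [313.3563758  339.72123146] [313.35795776 339.0180211 ]
```

View pics/w5.png

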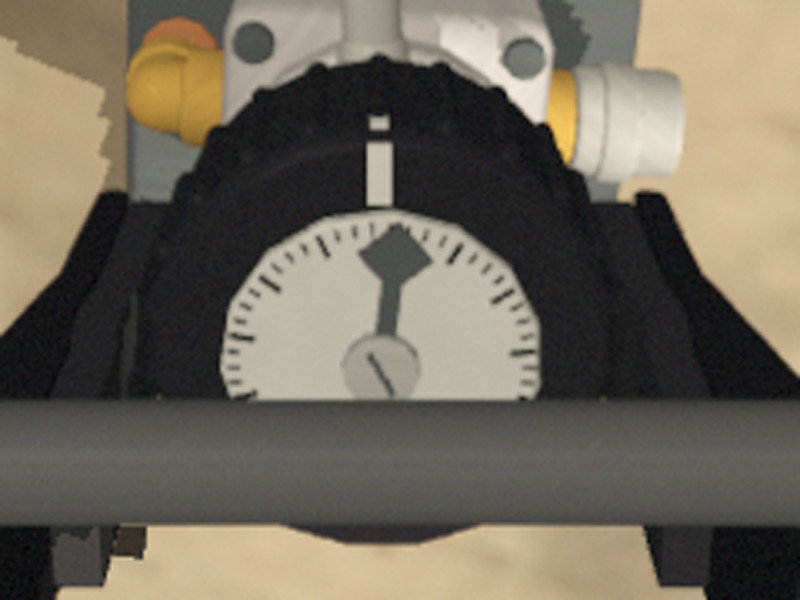

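```bash
python3 - <<'E'
from h import *
s,p=dial()
cr=cv2.resize(p[230:410,200:440],(800,600),interpolation=cv2.INTER_CUBIC)
g=cv2.cvtColor(cr,cv2.COLOR_RGB2GRAY).astype(float)
# index centroid per row
ix=[]
for r in range(150,203,4):
    w=np.clip(g[r,345:415]-90,0,None); ix.append((345+(w*np.arange(70)).sum()/w.sum(),r))
mk=[]
for r in list(range(236,264,3))+list(range(288,325,4)):
    w=np.clip(150-g[r,350:440],0,None) if r<275 else np.clip(150-g[r,365:425],0,None)
    o=350 if r<275 else 365
    mk.append((o+(w*np.arange(len(w))).sum()/w.sum(),r))
rim=[]
for r in range(225,390,6):
    b=np.where(g[r,200:570]>130)[0]
    if len(b): rim+=[(200+b[0]-.5,r),(200+b[-1]+.5,r)]
to=lambda q:(np.array(q)+.5)*.3-.5+[200,230]
I,M,Rm=[world([to(q) for q in a],s) for a in(ix,mk,rim)]
c,r=circ(Rm);d=np.linalg.norm(Rm-c,axis=1)-r;Rm=Rm[abs(d)<.001];c,r=circ(Rm);print(c,r,len(Rm))
hub=world([to((381,365))],s)[0];print('hub',hub)
def a(v): return np.degrees(np.arctan2(v[...,1],v[...,0]))
for C in(c,hub): print(a(I-C).mean(),a(M-C).mean(), a(I-C).mean()-a(M-C).mean())
print(np.round(a(I-c),1),np.round(a(M-c),1),np.round(np.linalg.norm(M-c,axis=1)*1e3,1),np.round(np.linalg.norm(I-c,axis=1)*1e3,1))
for P in(I,M):
    u,sv,v=np.linalg.svd(P-P.mean(0));print('line dir',a(v[0])%180)
E
```

```text
[0.55049618 0.06227086] 0.01808377872290831 54
hub [0.54962741 0.06186448]
21.899515965473586 14.036173029410005 7.863342936063582
22.029710710344897 15.146004019488695 6.883706690856203
[21.8 21.8 21.9 21.9 21.9 21.9 21.9 21.9 21.9 21.9 21.9 21.9 22.  22. ] [15.  14.8 15.5 15.4 15.7 16.2 15.6 14.2 12.9 12.3 14.  13.7 13.6 13.7
 13.6 13.3 13.3 13.1 12.5 12.5] [15.4 15.  14.6 14.3 13.9 13.5 13.2 12.8 12.5 12.1  8.9  8.4  7.9  7.4
  6.9  6.4  5.9  5.4  4.9  4.4] [25.6 25.1 24.6 24.2 23.7 23.2 22.8 22.3 21.8 21.3 20.8 20.4 19.9 19.4]
line dir 21.445180194942964
line dir 16.331794818960077
```

```bash

python3 -m pendant '[[0,0,0,0,0,0.017,1],[0,0,0,0,0,0.0345,1],[0,0,0,0,0,0.0345,1],[0,0,0,0,0,0.0345,1]]'
python3 - <<'E'
from h import *
s,p=dial()
print(s['moment'],s['joint_positions'][5])
cv2.imwrite('pics/w6.png',cv2.resize(p[230:350,235:395,::-1],(800,600),interpolation=cv2.INTER_CUBIC))
E
```

```text
time_s: 9.0
position: [0.5489, 0.062, 0.158]
tcp_rot: [[0.964, 0.266, -0.001], [0.266, -0.964, -0.001], [-0.001, 0.0, -1.0]]
force: [-3.4, -2.9, 7.9]
opening: 0.631
grasp_force: 30.0
[-0.35635262  0.49043804  0.04266608] 69.49811071837145
```

View pics/w6.png

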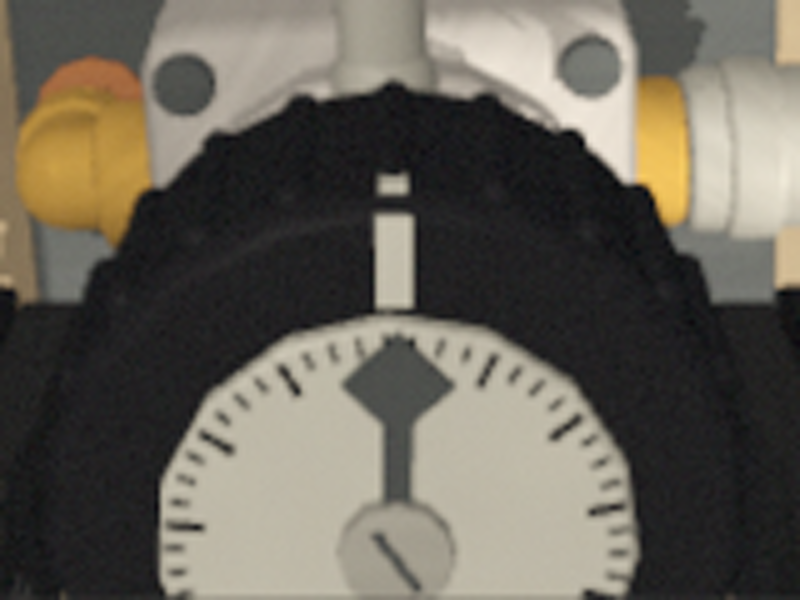

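```bash

python3 -m pendant '[[0,0,0,0,0,0.005,1],[0,0,0,0,0,0.005,1],[0,0,0,0,0,0.005,1],[0,0,0,0,0,0.005,0],[0,0,0,0,0,0.005,-1],[0,0,0,0,0,0.005,-1],[0,0,0,0,0,0.005,-1]]'
python3 -m pendant '[[0,0,-0.2,0,0,0,-1],[0,0,-0.4,0,0,0,-1],[0,0,-0.55,0,0,0,-1],[0,0,-0.55,0,0,0,-1],[0,0,-0.55,0,0,0,-1],[0,0,-0.55,0,0,0,-1]]'
python3 - <<'E'
from h import *
s,p=dial()
print(s['position'],s['tcp_rot'][:,0],s['joint_positions'][5]);q=proj('wrist',[.5496,.0621,.113],s);print(q)
x0,y0=int(q[0])-80,int(q[1])-75;print(x0,y0)
cv2.imwrite('pics/w7.png',cv2.resize(p[y0:y0+120,x0:x0+160,::-1],(800,600),interpolation=cv2.INTER_CUBIC))
E
```

```text
time_s: 9.75
position: [0.5496, 0.0625, 0.157]
tcp_rot: [[0.968, 0.25, 0.0], [0.25, -0.968, 0.0], [0.0, -0.0, -1.0]]
force: [0.2, -0.4, 0.2]
opening: 0.818
grasp_force: 0.0
time_s: 10.35
position: [0.5485, 0.0624, 0.2657]
tcp_rot: [[0.968, 0.25, -0.003], [0.25, -0.968, 0.0], [-0.003, -0.001, -1.0]]
force: [-0.8, -0.0, 0.4]
opening: 0.999
grasp_force: 0.0
[0.54850574 0.06244024 0.26568108] [ 0.96814242  0.25038429 -0.00282143] 70.3882780580005
[314.83802082 247.47891714]
234 172
```

View pics/w7.png

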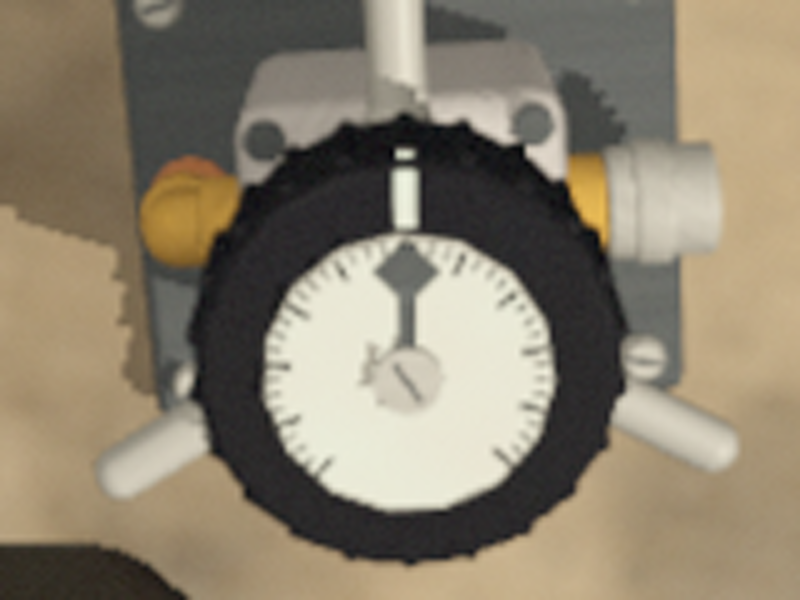

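```bash
python3 - <<'E'
from h import *
s=readout.read_state();c=np.array([.5496,.0621])
for q in ((395,20),(115,475),(720,450)):
    w=world([(q[0]/5+234,q[1]/5+172)],s,.078)[0]-c
    print(np.degrees(np.arctan2(w[1],w[0])),np.linalg.norm(w))
a=np.radians(16);t=c+.046*np.array([np.cos(a),np.sin(a)])
print(s['tcp_rot'].T@(np.append(t,.138)-s['position'])/.2)
E
```

```text
16.279418541606262 0.03948266165452313
137.1156177613461 0.05019144000491434
-102.26225426626127 0.05148749854426258
[ 0.23706337 -0.00225233  0.63648709]
```

```bash

python3 -m pendant '[[0.12,-0.003,0.1,0,0,-0.014,0],[0.237,-0.006,0.2,0,0,-0.014,0],[0.237,-0.006,0.2,0,0,-0.014,0],[0.237,-0.006,0.35,0,0,-0.014,0],[0.237,-0.006,0.5,0,0,-0.014,0],[0.237,-0.006,0.6365,0,0,-0.014,0],[0.237,-0.006,0.6365,0,0,-0.014,0],[0.237,-0.006,0.6365,0,0,-0.014,0]]'
python3 -m pendant '[[0,0,0,0,0,0,0.2],[0,0,0,0,0,0,0.4],[0,0,0,0,0,0,0.55],[0,0,0,0,0,0,0.55]]'
python3 - <<'E'
from h import *
s,p=dial('w8.png')
print(s['position'],s['force'],s['moment'],s['opening'],s['joint_positions'])
E
```

```text
time_s: 11.2
position: [0.5943, 0.0753, 0.1394]
tcp_rot: [[0.956, 0.293, -0.002], [0.293, -0.956, 0.0], [-0.002, -0.001, -1.0]]
force: [0.0, 1.0, 0.4]
opening: 0.505
grasp_force: 0.0
time_s: 11.6
position: [0.5954, 0.0753, 0.1407]
tcp_rot: [[0.956, 0.293, 0.002], [0.293, -0.956, -0.0], [0.001, 0.001, -1.0]]
force: [0.3, 0.6, -0.0]
opening: 0.26
grasp_force: 0.0
[0.59540288 0.07533953 0.14069659] [ 0.26273633  0.61601941 -0.00418354] [ 0.03561503 -0.05459036  0.01695017] 0.2595679490947493 [-3.44672584e+00  3.99367869e+01  9.25200788e+01 -2.87324276e-04
  4.74543549e+01  6.95276333e+01]
```

View pics/w8.png

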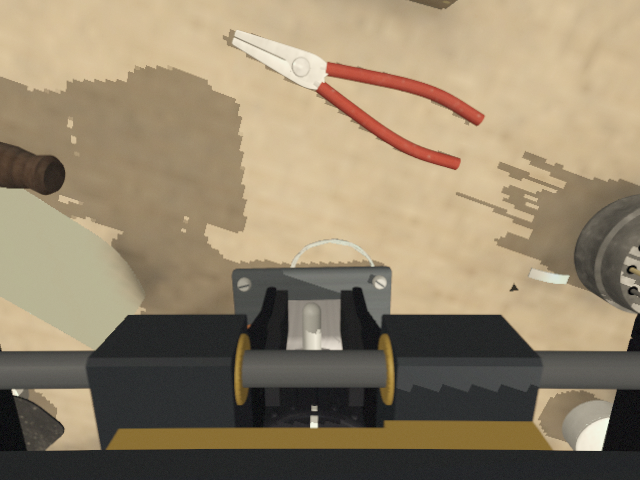

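```bash

python3 -m pendant '[[0,0,0.0125,0,0,0,0.65],[0,0,0.0125,0,0,0,0.65],[-0.0009,-0.02,0.0125,0,0,-0.0278,0.65],[-0.0035,-0.04,0.0125,0,0,-0.0556,0.65],[-0.0035,-0.04,0.0125,0,0,-0.0556,0.65]]'
python3 - <<'E'
from h import *
for i in range(3):
    s=readout.read_state();f,m=s['force'],s['moment']
    c=np.array([.5496,.0621]);r=s['position'][:2]-c
    print(np.degrees(np.arctan2(r[1],r[0])),np.hypot(*r),f.round(2),m.round(3),s['tcp_rot'].T@f,s['opening']); capture('wrist')
E
```

```text
time_s: 12.15
position: [0.592, 0.083, 0.1371]
tcp_rot: [[0.891, 0.455, 0.0], [0.455, -0.891, -0.0], [0.0, 0.0, -1.0]]
force: [-0.0, -0.4, -0.2]
opening: 0.178
grasp_force: 0.1
26.2221025473994 0.04730138216224098 [-0.02 -0.38 -0.18] [-0.059 -0.011  0.003] [-0.1959601   0.33077265  0.17753453] 0.17787344976904526
26.09373933056244 0.047248362817871196 [ 0.27  0.56 -0.63] [-0.019 -0.074 -0.022] [ 0.4964975  -0.37219597  0.63002608] 0.18000911702276085
26.01959692270463 0.04721307187397773 [-0.12 -0.03 -0.45] [ 0.051 -0.049  0.046] [-0.12129536 -0.02778174  0.45370879] 0.17351234092386922
```

```bash

python3 -m pendant '[[-0.0009,-0.02,0,0,0,-0.0278,0.65],[-0.0035,-0.04,0,0,0,-0.0556,0.65],[-0.0078,-0.0595,0,0,0,-0.0833,0.65],[-0.0139,-0.0787,0,0,0,-0.1111,0.65],[-0.0215,-0.0972,0,0,0,-0.1389,0.65]]'
cat > f.py <<'E'
from h import *
def fr(n=6):
    F=[];A=[]
    c=np.array([.5496,.0621])
    for i in range(n):
        s=readout.read_state();r=s['position'][:2]-c
        F.append(np.append(s['tcp_rot'].T@s['force'],s['tcp_rot'].T@s['moment']));A.append((np.degrees(np.arctan2(r[1],r[0])),np.hypot(*r)*1e3,np.degrees(np.arctan2(s['tcp_rot'][1,0],s['tcp_rot'][0,0]))));capture('wrist')
    print('F tool',np.mean(F,0).round(2),'ang,r,yaw',np.mean(A,0).round(2),s['time_s'],s['opening'].round(3),s['grasp_force'].round(1),'j6',s['joint_positions'][5].round(1))
if __name__=='__main__': fr()
E
python3 f.py
```

```text
time_s: 12.8
position: [0.58, 0.0979, 0.1373]
tcp_rot: [[0.614, 0.79, 0.002], [0.79, -0.614, -0.0], [0.001, 0.002, -1.0]]
force: [0.8, -0.8, -0.8]
opening: 0.176
grasp_force: 0.7Traceback (most recent call last):
  File "f.py", line 9, in <module>
    if __name__=='__main__': fr()
                             ~~^^
  File "f.py", line 8, in fr
    print('F tool',np.mean(F,0).round(2),'ang,r,yaw',np.mean(A,0).round(2),s['time_s'],s['opening'].round(3),s['grasp_force'].round(1),'j6',s['joint_positions'][5].round(1))
                                                                                       ^^^^^^^^^^^^^^^^^^
AttributeError: 'float' object has no attribute 'round'
```

```bash
sed -i "s/s\['opening'\].round(3),s\['grasp_force'\].round(1)/round(s['opening'],3),round(s['grasp_force'],1)/" f.py
python3 f.py
python3 -m pendant '[[-0.0003,-0.012,0,0,0,-0.0167,0.65],[-0.0013,-0.024,0,0,0,-0.0333,0.65]]'; python3 f.py
```

```text
F tool [-0.16  0.21 -0.01 -0.08  0.03  0.03] ang,r,yaw [50.35 46.69 51.97] 13.35 0.177 0.1 j6 36.7
time_s: 13.6
position: [0.5759, 0.1007, 0.1373]
tcp_rot: [[0.528, 0.849, 0.001], [0.849, -0.528, -0.0], [0.0, 0.001, -1.0]]
force: [0.6, -1.1, -0.9]
opening: 0.174
grasp_force: 0.6
F tool [-0.02  0.68  0.24 -0.18  0.02 -0.02] ang,r,yaw [56.17 46.67 58.04] 13.85 0.173 0.2 j6 31.0
```

```bash

for i in 1; do python3 -m pendant '[[-0.0003,-0.012,0,0,0,-0.0167,0.65]]' | grep -E 'grasp'; python3 f.py; 
python3 -m pendant '[[-0.0003,-0.012,0,0,0,-0.0167,0.65]]'| grep -E 'grasp'; python3 f.py
python3 -m pendant '[[-0.0003,-0.012,0,0,0,-0.0167,0.65]]'| grep -E 'grasp'; python3 f.py; done
```

```text
grasp_force: 0.6
F tool [ 0.12  0.82  0.31 -0.17  0.05  0.01] ang,r,yaw [59.09 46.61 61.02] 14.25 0.176 0.3 j6 28.1
grasp_force: 0.6
F tool [-0.05  0.76 -0.08 -0.19  0.12 -0.01] ang,r,yaw [62.1  46.56 64.03] 14.65 0.175 0.3 j6 25.2
grasp_force: 0.7
F tool [ 0.61  0.95 -0.01 -0.21  0.09  0.01] ang,r,yaw [65.09 46.45 67.03] 15.05 0.175 0.3 j6 22.3
```

```bash

python3 -m pendant '[[-0.0003,-0.012,0,0,0,-0.0167,0.65]]' | grep -E 'grasp'; python3 f.py
python3 -m pendant '[[-0.0003,-0.012,0,0,0,-0.0167,0.65]]'| grep -E 'grasp'; python3 f.py
python3 -m pendant '[[-0.0003,-0.012,0,0,0,-0.0167,0.65]]'| grep -E 'grasp'; python3 f.py
```

```text
grasp_force: 0.7
F tool [ 0.52  1.45  0.05 -0.21  0.11 -0.01] ang,r,yaw [68.09 46.36 70.04] 15.45 0.174 0.3 j6 19.4
grasp_force: 0.7
F tool [ 0.56  0.56  0.19 -0.21  0.09 -0.01] ang,r,yaw [71.09 46.26 73.05] 15.85 0.182 0.3 j6 16.5
grasp_force: 0.7
F tool [ 0.5   0.86  0.04 -0.21  0.08 -0.02] ang,r,yaw [74.06 46.19 76.05] 16.25 0.173 0.3 j6 13.5
```

```bash

python3 -m pendant '[[-0.0003,-0.012,0,0,0,-0.0167,0.65]]' | grep -E 'grasp'; python3 f.py
python3 -m pendant '[[-0.0003,-0.012,0,0,0,-0.0167,0.65]]'| grep -E 'grasp'; python3 f.py
```

```text
grasp_force: 0.7
F tool [ 0.37  0.17 -0.2  -0.22  0.09 -0.02] ang,r,yaw [77.03 46.11 79.06] 16.65 0.174 0.3 j6 10.6
grasp_force: 0.7
F tool [ 0.3   0.5  -0.03 -0.24  0.1   0.01] ang,r,yaw [80.01 46.03 82.06] 17.05 0.171 0.3 j6 7.6
```

```bash

python3 -m pendant '[[-0.0003,-0.012,0,0,0,-0.0167,0.65]]' | grep -E 'grasp'; python3 f.py
python3 -m pendant '[[-0.0003,-0.012,0,0,0,-0.0167,0.65]]'| grep -E 'grasp'; python3 f.py
```

```text
grasp_force: 0.7
F tool [ 0.36  0.76  0.29 -0.25  0.1   0.  ] ang,r,yaw [83.02 45.95 85.07] 17.45 0.176 0.3 j6 4.6
grasp_force: 0.7
F tool [ 0.66  0.87  0.29 -0.24  0.09 -0.01] ang,r,yaw [86.   45.86 88.07] 17.85 0.174 0.3 j6 1.7
```

```bash

python3 -m pendant '[[-0.0003,-0.012,0,0,0,-0.0167,0.65]]' | grep -E 'grasp'; python3 f.py
python3 -m pendant '[[-0.0003,-0.012,0,0,0,-0.0167,0.65]]'| grep -E 'grasp'; python3 f.py
```

```text
grasp_force: 0.7
F tool [ 0.3   0.92 -0.06 -0.25  0.07  0.01] ang,r,yaw [89.01 45.78 91.08] 18.25 0.179 0.3 j6 -1.4
grasp_force: 0.7
F tool [ 0.37  0.75  0.03 -0.27  0.1  -0.02] ang,r,yaw [92.03 45.69 94.08] 18.65 0.18 0.3 j6 -4.4
```

```bash

python3 -m pendant '[[-0.0003,-0.012,0,0,0,-0.0167,0.65]]' | grep -E 'grasp'; python3 f.py
python3 -m pendant '[[-0.0003,-0.012,0,0,0,-0.0167,0.65]]'| grep -E 'grasp'; python3 f.py
```

```text
grasp_force: 0.7
F tool [ 0.57  0.69  0.46 -0.25  0.08 -0.  ] ang,r,yaw [95.04 45.62 97.09] 19.05 0.179 0.3 j6 -7.4
grasp_force: 0.7
F tool [ 0.68  0.79  0.1  -0.27  0.08 -0.02] ang,r,yaw [ 98.06  45.55 100.1 ] 19.45 0.174 0.3 j6 -10.4
```

```bash

python3 -m pendant '[[-0.0003,-0.012,0,0,0,-0.0167,0.65]]' | grep -E 'grasp'; python3 f.py
```

```text
grasp_force: 0.7
F tool [ 0.52  0.68  0.16 -0.26  0.06  0.02] ang,r,yaw [101.08  45.45 103.1 ] 19.85 0.175 0.3 j6 -13.5
```

```bash

python3 -m pendant '[[-0.0003,-0.012,0,0,0,-0.0167,0.65]]' | grep -E 'grasp'; python3 f.py
```

```text
grasp_force: 1.5
F tool [ 0.85  2.67  0.74 -0.57  0.1   0.03] ang,r,yaw [103.24  45.28 106.1 ] 20.25 0.18 1.4 j6 -16.6
```

```bash

python3 -m pendant '[[-0.0003,-0.012,0,0,0,-0.0167,0.65]]' | grep -E 'grasp'; python3 f.py
```

```text
grasp_force: 2.2
F tool [ 1.36  4.35  1.03 -0.81  0.18  0.01] ang,r,yaw [106.18  45.23 109.1 ] 20.65 0.175 2.2 j6 -19.7
```

```bash

python3 -m pendant '[[-0.0003,-0.012,0,0,0,-0.0167,0.65]]' | grep -E 'grasp'; python3 f.py
```

```text
grasp_force: 2.9
F tool [ 1.79  4.99  1.14 -0.99  0.26  0.02] ang,r,yaw [109.32  45.22 112.13] 21.05 0.177 2.4 j6 -22.8
```

```bash

python3 -m pendant '[[-0.0002,-0.008,0,0,0,-0.011,0.65]]' | grep -E 'grasp'; python3 f.py; python3 f.py
```

```text
grasp_force: 3.2
F tool [ 2.12  6.08  1.31 -1.12  0.28 -0.  ] ang,r,yaw [110.86  45.15 114.08] 21.45 0.18 2.9 j6 -24.8
F tool [ 1.96  5.76  1.52 -1.12  0.26  0.02] ang,r,yaw [110.89  45.15 114.05] 21.75 0.176 2.9 j6 -24.8
```

```bash

python3 -m pendant '[[-0.0005,0.016,0,0,0,0.0222,0.65],[-0.0005,0.016,0,0,0,0.0222,0.65]]' | grep -E 'force'; python3 f.py
python3 -m pendant '[[0,0,0,0,0,0,0.2],[0,0,0,0,0,0,0],[0,0,0,0,0,0,-0.2],[0,0,-0.2,0,0,0,-0.2],[0,0,-0.4,0,0,0,-0.2],[0,0,-0.64,0,0,0,-0.2],[0,0,-0.64,0,0,0,-0.2]]'
python3 - <<'E'
from h import *
s=readout.read_state()
t=np.array([.5496,.0621,.27]);print(s['tcp_rot'].T@(t-s['position'])/.2, np.degrees(np.arctan2(s['tcp_rot'][1,0],s['tcp_rot'][0,0])))
E
```

```text
force: [1.9, 1.4, -0.5]
grasp_force: 1.0
F tool [ 1.    1.86 -0.18 -0.39  0.1  -0.01] ang,r,yaw [109.    45.4  110.16] 22.25 0.173 0.6 j6 -20.8
time_s: 23.0
position: [0.5388, 0.1051, 0.2714]
tcp_rot: [[-0.344, 0.939, 0.013], [0.939, 0.344, -0.0], [-0.005, 0.012, -1.0]]
force: [0.3, 0.1, -0.4]
opening: 0.588
grasp_force: 0.0
[-0.22052022 -0.02330283  0.00796888] 110.13252006643327
```

```bash

python3 -m pendant '[[-0.22,-0.023,0.008,0,0,0.27,-1],[-0.22,-0.023,0.008,0,0,0.27,-1],[-0.22,-0.023,0.008,0,0,0.27,-1],[-0.22,-0.023,0.008,0,0,0.27,-1],[-0.22,-0.023,0.008,0,0,0.27,-1],[-0.22,-0.023,0.008,0,0,0.27,-1],[-0.22,-0.023,0.008,0,0,0.27,-1]]'|grep time
python3 -m pendant '[[0,0,0,0,0,0.263,-1],[0,0,0,0,0,0.263,-1],[0,0,0,0,0,0.263,-1],[0,0,0,0,0,0.263,-1],[0,0,0,0,0,0.263,-1],[0,0,0,0,0,0.263,-1],[0,0,0,0,0,0.263,-1],[0,0,0,0,0,0.263,-1]]'
python3 - <<'E'
from h import *
s,p=dial()
q=proj('wrist',[.5496,.0621,.113],s);x0,y0=int(q[0])-80,int(q[1])-75;print(q,x0,y0)
cv2.imwrite('pics/w9.png',cv2.resize(p[y0:y0+120,x0:x0+160,::-1],(800,600),interpolation=cv2.INTER_CUBIC))
E
```

```text
time_s: 23.7
time_s: 24.5
position: [0.546, 0.0622, 0.2633]
tcp_rot: [[0.969, 0.248, -0.001], [0.248, -0.969, -0.0], [-0.001, -0.0, -1.0]]
force: [0.7, -0.1, -0.7]
opening: 0.999
grasp_force: 0.0
[315.21509435 245.3807169 ] 235 170
```

View pics/w9.png

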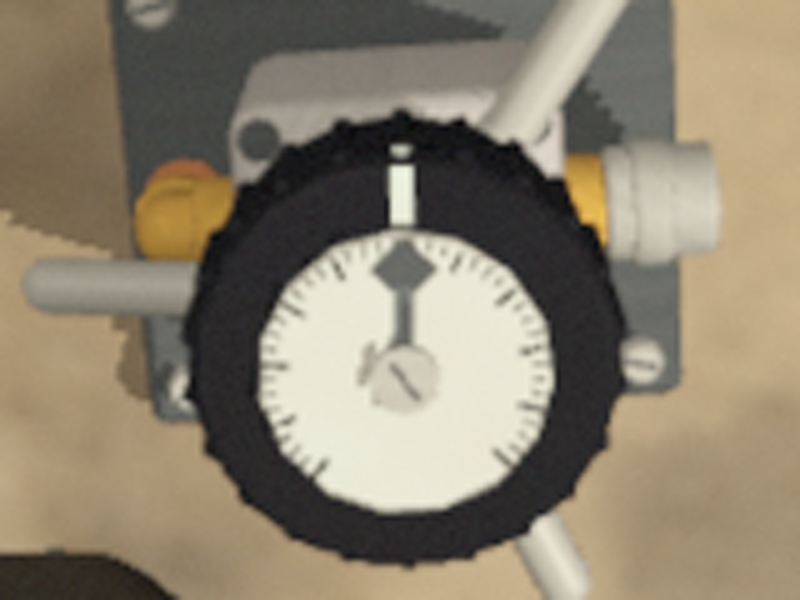

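```bash
python3 -c "
from rig import bot;print(bot.hand_in())"
```

```text
the job is handed in; nothing more can be done
None
```

The job is handed in: I turned the knob until the index line stood at the set mark, to within about 0.6° by eye. I then tightened the lock ring with about 6 N at a lug, and the last picture showed the setting had not shifted; the graver, loupe, tin and pliers were left untouched.

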